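# Fit the adjustable wrench and tighten the water filter's nut

### The job

Roll the worm of the adjustable wrench in the tray until its jaws just fit the brass nut on the water filter, then put the jaws round the nut and turn it clockwise until it is fully tight (the red dashes line up). Lay the wrench back flat inside its tray and let go. Do not push the moving jaw or the filter with the fingers, and leave the other things on the counter where they stand.

Things in the scene. Friction and masses are not known exactly. Their poses are not given: they have to be found in the camera images.
- wrench: Red-handled adjustable wrench lying loose and flat in the tray: 203 long, 0.37 to 0.5 kg. Origin on its underside, near its centre of mass; x points from handle to jaws (the way the mouth opens), y to the fixed jaw, z up. Handle 26 wide (y), 20 thick (z 0 to 20), x=-103 to +18. Head and jaws z 1 to 19. Throat (bottom of the mouth) at x=63, rounded jaw tips at x=100.
- wrench_grip (a point): Point inside the handle, 10 above the wrench's origin: the place to grip (26 wide, across y).
- wrench_mouth (a point): Point of the wrench where a fitted nut's axis should lie: x=85, y=0, z=10 in the wrench's frame (17 from the fixed jaw's face, at mid thickness). Axes as the wrench's.
- worm_top (a point): Highest point of the worm: knurled brass roller (radius 12, 22 wide, axis along wrench y) at x=42, y=-1, z=24.5 in the wrench's frame, 5.5 above the head. A fingertip pressed on it with about 10 N and dragged towards the handle (wrench -x) closes the jaw, towards the jaws opens it: 1 mm of jaw per 4 mm of drag, less some slip; takes about 3 N. It holds the jaw against pushes to about 10 N.
- jaw (a joint): Position of the moving jaw, m: the gap between the jaws is 0.046 + this; positive is wider. Range -0.045 to 0.006. It starts between -0.003 and 0.006, too wide to grip the nut. In the wrench's frame the fixed jaw's face is at y=+17, its back at y=+31; the moving jaw's face is at y = 17 - gap, its back 14 further.
- tray: Grey fixed tool tray 270 (x) by 140 (y), floor 4 thick, rubber-lined, walls 4 thick and 14 high in all. Origin under its centre.
- filter: White water filter fixed to the counter: housing radius 44, 66 high, then a black flange of radius 30 up to 80, the brass nut from 80 to 102, and a steel pipe stub of radius 10.5 up to 122. Origin under its centre, on the nut's axis. A red dash on the flange shows where the nut's dash stands when tight.
- nut_center (a point): Centre of the brass union nut on the filter: hexagon, 34 across flats, 39.3 across corners, 22 high, the top 5 bevelled (its mid height is 91 above the counter), axis vertical. x points at the corner with the red dash (corners every 60 degrees from x), z up.
- nut (a joint): Angle of the nut, rad: grows as it is turned clockwise seen from above (tightening), starts at 0 to 0.4 and comes to a hard stop at 1.3, fully tight. It takes about 0.12 N m to turn and stays where it is left.
- coffee_jar: Loose bystander: amber glass jar with black lid, radius 33, 125 high, standing close to the water filter. Origin under its centre.
- tin: Loose bystander: low blue-labelled tin, radius 34, 55 high, standing close to the water filter. Origin under its centre.
- can: Loose bystander: food can with red label, radius 34, 100 high. Origin under its centre.
- mug: Loose bystander: blue mug, radius 36, 85 high, handle to its +y reaching about 65 from the axis. Origin under its centre.
- spice_jar: Loose bystander: small glass jar with black lid, radius 29, 85 high. Origin under its centre.
- oil_bottle: Loose bystander: green oil bottle, radius 31, 230 high. Origin under its centre.
- soap: Loose bystander: white soap bottle, radius 31, 150 high. Origin under its centre.
- pepper_mill: Loose bystander: turned wooden pepper mill, radius 27, 125 high. Origin under its centre.

How it is judged:
On the way, in this order (a step that is already met when the one before it is completed fails the run):
1. the wrench's jaws are set to just fit the nut (gap 34.3 to 38 mm) by its worm (value of joint jaw between -0.0117 and -0.008 m), for 0.3 s.
2. the jaws are round the nut, the nut's axis within 8 mm of the fitting point of the mouth (horizontal distance between wrench_mouth and nut_center below 0.008 m and z of wrench_mouth in the frame of nut_center between -0.012 and 0.012 m), for 0.2 s.
3. the nut is turned fully tight with the jaws still round it (value of joint nut above 1.22 rad and horizontal distance between wrench_mouth and nut_center below 0.012 m and z of wrench_mouth in the frame of nut_center between -0.012 and 0.012 m), for 0.1 s.
At the end, for the whole second after the job is handed in: The nut stands within 0.08 rad of its tight stop; the wrench lies flat (tilt under 0.12 rad) and at rest on the floor of its tray, its grip point within 60 mm along and 45 mm across of the tray's centre (value of joint nut above 1.22 rad and x of wrench_grip in the frame of tray between -0.06 and 0.06 m and y of wrench_grip in the frame of tray between -0.045 and 0.045 m and z of wrench_grip in the frame of tray below 0.02 m and angle between wrench's own z axis and vertical below 0.12 rad and linear speed of wrench below 0.02 m/s); the robot touches nothing.
It fails at once if the nut was turned with the fingers instead of the wrench (contact force between the fingers and filter above 8 N).
It fails at once if the moving jaw was forced by the fingers instead of being set by the worm (contact force between the fingers and jaw above 8 N).
It fails at once if a bystander was shoved more than 30 mm or knocked over (distance of any of coffee_jar, tin, can, mug, spice_jar, oil_bottle, soap, pepper_mill from where it was at the start of the episode above 0.03 m or angle between any of coffee_jar, tin, can, mug, spice_jar, oil_bottle, soap, pepper_mill's own z axis and vertical above 0.35 rad).
It also fails if it takes over 72 s, if anything falls off the work surface, if the arm or the gripper's body presses on something with over 40 N, if the wrist force passes 120 N, or if a joint passes its speed limit or range.

### The arm

A 6-joint arm with a two-finger parallel gripper is mounted at the origin on the work surface. World frame = base frame: x ahead of the robot, y to its left, z up, the work surface at z = 0. Lengths are in m, angles in rad, forces in N, time in s.
With the tool pointing down it reaches from about 0.375 to 0.975 m from the base axis. Payload 3.8 kg.
Tool frame: the origin (TCP) lies midway between the tips of the shut fingers; the grasp point (between the pads) lies 19 mm behind it; z points along the fingers, y is the line along which they close (so a half turn about z gives the same grasp; the last joint's range is limited). The gripper opens to 85 mm and grips with 20 to 120 N. Pads are 22 mm wide; open, the fingers measure 114 mm over their backs; the gripper's body (76 mm by 85 mm) begins 54 mm behind the grasp point. The pads swing forward as they close: fully open they stand 13 mm farther back than shut.
Start: joints at [1.269, 0.264, 1.604, -0, 1.274, -0.037], TCP at [0.177, 0.651, 0.231] pointing down, gripper open.
Joint ranges: [-2.63, 2.63], [-0.94, 2.18], [0.31, 2.57], [-1.31, 4.45], [0, 2.66], [-2.55, 2.55]. Speed limits (rad/s): [2.57, 2.57, 3.14, 3.14, 3.14, 3.14].

### API

Orientations are given as [roll, pitch, yaw] about the fixed x, y, z axes, in that order (R = Rz(yaw) Ry(pitch) Rx(roll)).
In Python, from rig import bot, eyes gives the robot as it stands.
- The arm moves only by the tool move_arm, never from a script. Its argument "moves" is text: rows parted by semicolons, each of 7 numbers parted by spaces: the opening, from 0 (shut) to 1 (fully open), then the shift along the tool's x, y, z in cm, then the turn, a rotation vector about the tool's x, y, z in rad. In form: hand x y z rx ry rz; .... A call has 1 to 8 rows; each row is the pose to reach, as a shift and turn from the pose commanded when the call began, along the tool's axes at that moment; what a row does not reach only later rows make up. A row lasts 1/8 s, in which the tool goes at most 62.5 mm and 10.7 degrees, less where a joint would pass 70% of its speed; a pose out of reach is approached as far as the arm can. A call with a gripper value outside its range is refused whole. The fingers move at their own pace and stop on an object; "newtons" is the grip in N (left out, the last holds). Time passes only in rows, so rows that repeat a pose let the fingers close. It gives the time, the measured TCP pose, the force, the opening and the grip force at its end, in the units of the state.
- bot.get_state(): the state, without advancing time (a new reading comes with each control period).
- eyes.camera(name): name is "scene" or "side" or "wrist"; returns a dict with "frame" (480x640x3 uint8, red, green, blue), "depth" (480x640 float32, m along the optical axis (not along the pixel's ray), 0 where there is no reading), "fovy" (degrees; the focal length in pixels is half the picture's height over the tangent of half this angle, whatever the lens; pixels are square), "cx", "cy" (the principal point, pixels), "dist_coeffs" ([k1, k2, p1, p2, k3] as OpenCV has them; the pictures are not rectified), "world_to_cam" (4x4, takes a point from world to camera coordinates). Camera axes: x right, y up, looking along -z (the intrinsics and any distortion apply to the point x, -y, -z); pixel columns grow to the right and rows downward; lengths in m; the calibration is good to about 2 mm. A picture is of the moment at which its call begins.
- bot.close_job(): hands the job in; it is judged then, once.
Trained networks look in a picture, given as the dict that the camera call returned (one of the last four; its "shot" number tells which), for a name from the list of things; names that differ only in an ending like _2 or _b are one class to them, and where a whole thing is asked for, a point or a joint stands for the part that bears it (a point fixed in the world has none). Each returns a list of dicts, best first, with "conf" (0 to 1); they miss things now and then, are a little off and sometimes report something else, mostly with a low value. They report only what shows in the picture. A call takes as long as a camera call.
- eyes.silhouettes(picture, target): "mask" (480x640 bool, what is visible of it) and "uv" ([column, row] in pixels, amid what is visible of it).
- eyes.pinpoint(picture, target): "uv" ([column, row] in pixels: a listed point, or the origin of a listed thing).
The state is a dict: "t": time; "joints": joint angles; "joint_velocities": joint speeds; "joint_efforts": joint torques, N m; "ee_pos": TCP position; "eef_rot": TCP orientation; "force": force on the tool from outside, world axes, zero at the start; "torque": the same for the moment, N m; "finger_gap": finger opening in m; "grip_force": force on a finger pad.
Only numpy, scipy, OpenCV 4.12 (cv2) and the standard library are available. Lean on these libraries where they do the work, as an engineer would, in place of code of your own. Each camera call takes 0.05 s, during which the arm holds its last target. There are 200 camera calls.

## Working session

There is one attempt and no reset: what is moved stays moved. The work goes in short steps, Python scripts to look and compute and a tool call to move; the robot and the scene stay as the last step left them, time stands still between calls to the robot, and variables do not carry over. Pictures are saved under pics/ and viewed, at most 10 in all, crops included, and the job is handed in when it is done.

Besides the shell and the picture viewer there is one more tool, called as name(argument=value, ...) on one line, values as JSON. move_arm: Moves the arm, as the interface text tells. Its arguments: {"type":"object","properties":{"moves":{"type":"string"},"newtons":{"type":"number"}},"required":["moves"]}

```bash
mkdir -p pics; cat > h.py <<'E'
import numpy as np, cv2
from rig import bot, eyes
from scipy.spatial.transform import Rotation as R
def K(p):
    f=240/np.tan(np.radians(p["fovy"])/2); return np.array([[f,0,p["cx"]],[0,f,p["cy"]],[0,0,1.]])
def ray(p,uv):
    n=cv2.undistortPoints(np.array([[uv]],float),K(p),np.array(p["dist_coeffs"],float))[0,0]
    M=np.linalg.inv(p["world_to_cam"]); return M[:3,3], M[:3,:3]@np.array([n[0],-n[1],-1])
def onz(p,uv,z):
    o,d=ray(p,uv); return o+d*(z-o[2])/d[2]
def at(p,uv):
    o,d=ray(p,uv); return o+d*p["depth"][int(round(uv[1])),int(round(uv[0]))]
def proj(p,X):
    M=np.array(p["world_to_cam"]); c=(M[:3,:3]@np.asarray(X,float).T).T+M[:3,3]
    c=c*[1,-1,-1]; return cv2.projectPoints(c,np.zeros(3),np.zeros(3),K(p),np.array(p["dist_coeffs"],float))[0][:,0]
def cloud(p,mask):
    v,u=np.where(mask&(p["depth"]>0)); d=p["depth"][v,u]
    n=cv2.undistortPoints(np.stack([u,v],1)[:,None].astype(float),K(p),np.array(p["dist_coeffs"],float))[:,0]
    M=np.linalg.inv(p["world_to_cam"]); return (M[:3,:3]@(np.stack([n[:,0],-n[:,1],-np.ones(len(n))],1)*d[:,None]).T).T+M[:3,3]
def save(p,n,crop=None,s=1):
    f=p["frame"][:,:,::-1]
    if crop: f=f[crop[1]:crop[3],crop[0]:crop[2]]
    cv2.imwrite("pics/"+n,cv2.resize(f,None,fx=s,fy=s,interpolation=cv2.INTER_CUBIC))
E
python3 - <<'E'
from h import *
np.set_printoptions(precision=4,suppress=True)
P={}
for c in ["scene","side","wrist"]:
    p=eyes.camera(c);P[c]=p
    print(c,"cam at",np.linalg.inv(p["world_to_cam"])[:3,3],p["fovy"])
    for t,z in [("wrench",.004),("wrench_grip",.014),("wrench_mouth",.014),("worm_top",.0285),("tray",0),("filter",0),("nut_center",.091),("coffee_jar",0),("tin",0),("can",0),("mug",0),("spice_jar",0),("oil_bottle",0),("soap",0),("pepper_mill",0)]:
        if c=="wrist" and t not in("wrench","wrench_grip","wrench_mouth","worm_top","tray","nut_center"):continue
        r=eyes.pinpoint(p,t)
        if r: print(t,round(r[0]["conf"],2),np.round(r[0]["uv"]),onz(p,r[0]["uv"],z))
im=np.vstack([np.hstack([P["scene"]["frame"],P["side"]["frame"]])])
cv2.imwrite("pics/a.png",cv2.resize(im[:,:,::-1],(800,300),interpolation=cv2.INTER_AREA))
save(P["wrist"],"w.png")
print(bot.get_state())
E
```

```text
scene cam at [ 1.1777 -0.2587  1.144 ] 52.08956268462232
wrench 0.95 [227. 273.] [ 0.569  -0.2544  0.004 ]
wrench_grip 0.58 [225. 270.] [ 0.5654 -0.2578  0.014 ]
wrench_mouth 0.84 [212. 296.] [ 0.6215 -0.3114  0.014 ]
worm_top 0.75 [219. 279.] [ 0.591  -0.2791  0.0285]
tray 0.73 [228. 268.] [ 0.5557 -0.2487 -0.    ]
filter 0.63 [396. 219.] [0.5957 0.2267 0.    ]
nut_center 0.42 [402. 207.] [0.6161 0.2194 0.091 ]
coffee_jar 0.91 [434. 255.] [0.738  0.2646 0.    ]
tin 0.61 [400. 181.] [0.484  0.2985 0.    ]
can 0.86 [333. 274.] [ 0.681  -0.0047  0.    ]
mug 0.8 [306. 237.] [ 0.5494 -0.0229  0.    ]
spice_jar 0.59 [297. 193.] [0.4054 0.0093 0.    ]
oil_bottle 0.8 [355. 319.] [ 0.8148 -0.0057  0.    ]
soap 0.76 [443. 163.] [0.4791 0.4503 0.    ]
pepper_mill 0.97 [147. 257.] [ 0.4353 -0.4386  0.    ]
side cam at [ 0.1095 -0.8028  0.903 ] 56.53259704386646
wrench 0.86 [362. 327.] [ 0.5595 -0.2589  0.004 ]
wrench_grip 0.7 [358. 323.] [ 0.5532 -0.2491  0.014 ]
wrench_mouth 0.89 [393. 333.] [ 0.6075 -0.3209  0.014 ]
worm_top 0.96 [377. 326.] [ 0.5806 -0.2907  0.0285]
tray 0.85 [356. 325.] [ 0
[... 356 characters left out ...]
.    ]
oil_bottle 0.98 [378. 236.] [0.8104 0.0025 0.    ]
soap 0.89 [224. 196.] [0.4856 0.4633 0.    ]
pepper_mill 0.68 [365. 413.] [ 0.4326 -0.4477  0.    ]
wrist cam at [0.1117 0.6697 0.3754] 62.24657712757961
{'t': 1.95, 'joints': array([ 1.2691,  0.2639,  1.604 ,  0.    ,  1.2737, -0.0369]), 'joint_velocities': array([ 0.0008, -0.0013,  0.0005, -0.0001, -0.0015,  0.0007]), 'joint_efforts': array([ -0.0007, -51.5041, -36.7711,  -0.0001,   0.001 ,  -0.    ]), 'ee_pos': array([0.1767, 0.6515, 0.2313]), 'eef_rot': array([ 3.1416, -0.    ,  2.8767]), 'force': array([-1.0835, -0.1387, -0.3925]), 'torque': array([ 0.0026, -0.0239, -0.0391]), 'grip_force': 0.0, 'finger_gap': 0.08524138764431778}
```

View pics/a.png

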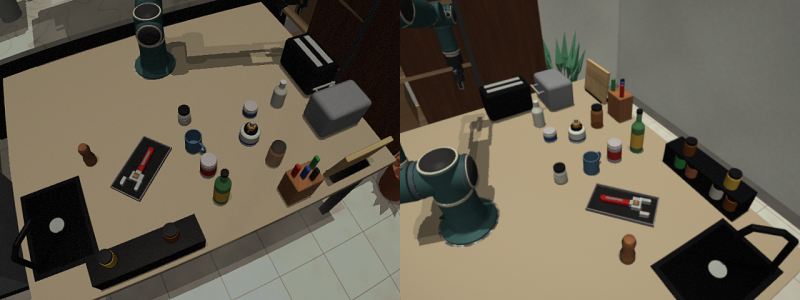

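move_arm(moves="0.7 -42 -24.5 -5 0 0 0.6;0.7 -42 -24.5 -5 0 0 0.6;0.7 -42 -24.5 -5 0 0 0.6;0.7 -42 -24.5 -5 0 0 0.6;0.7 -42 -24.5 -5 0 0 0.6;0.7 -42 -24.5 -5 0 0 0.6;0.7 -42 -24.5 -5 0 0 0.6;0.7 -42 -24.5 -5 0 0 0.6")

```text
t: 2.95
ee_pos: [0.5195, 0.3032, 0.2819]
eef_rot: [3.141, 0.0, 2.276]
force: [0.5, 0.4, 0.8]
finger_gap: 0.0597
grip_force: 0.0
```

move_arm(moves="0.7 -17 1.2 -2 0 0 0;0.7 -17 1.2 -2 0 0 0;0.7 -17 1.2 -2 0 0 0;0.7 -17 1.2 -2 0 0 0")

```text
t: 3.45
ee_pos: [0.6396, 0.1806, 0.3015]
eef_rot: [3.141, 0.001, 2.272]
force: [-1.7, -0.3, -0.7]
finger_gap: 0.0596
grip_force: 0.0
```

```bash
python3 - <<'E'
from h import *
np.set_printoptions(precision=4,suppress=True)
p=eyes.camera("wrist")
print(bot.get_state()["ee_pos"],np.linalg.inv(p["world_to_cam"])[:3,3])
for t,z in [("nut_center",.091),("filter",0),("coffee_jar",0),("tin",0)]:
    r=eyes.pinpoint(p,t)
    if r: print(t,round(r[0]["conf"],2),np.round(r[0]["uv"]),onz(p,r[0]["uv"],z))
m=eyes.silhouettes(p,"nut_center")
if m:
    np.save("m.npy",m[0]["mask"]); print(m[0]["conf"],m[0]["uv"],m[0]["mask"].sum())
np.savez("p.npz",**{k:v for k,v in p.items()})
save(p,"n.png")
hsv=cv2.cvtColor(p["frame"],cv2.COLOR_RGB2HSV)
red=((hsv[...,0]<6)|(hsv[...,0]>174))&(hsv[...,1]>150)&(hsv[...,2]>60)
n,l,s,c=cv2.connectedComponentsWithStats(red.astype(np.uint8))
for i in range(1,n):
    if s[i,4]>6: print(s[i],c[i],at(p,c[i]))
E
```

```text
[0.6381 0.1822 0.3011] [0.5961 0.2327 0.4455]
nut_center 0.64 [321. 133.] [0.5975 0.2292 0.091 ]
filter 0.56 [323. 130.] [0.5978 0.2322 0.    ]
coffee_jar 0.89 [438. 193.] [0.7418 0.2649 0.    ]
tin 0.58 [275.   4.] [0.478  0.2982 0.    ]
0.64 [327.1, 123.7] 876
[332 143   5   5  15] [334.3333 144.7333] [0.6123 0.2297 0.1046]
[338 147   4   5   8] [339.875 149.375] [0.6187 0.2297 0.0995]
[315 157   7  10  49] [317.7551 161.1429] [0.6113 0.2089 0.0841]
[244 303  29  47 360] [256.6    321.2278] [0.6719 0.0326 0.0544]
[259 310   4   4   8] [260.25  311.375] [0.6725 0.0321 0.0286]
[ 33 335  31  49 645] [ 48.2837 355.1628] [ 0.507  -0.1928  0.0263]
[ 570  337   70   68 1304] [608.7239 370.2224] [0.8695 0.2411 0.2003]
```

View pics/n.png

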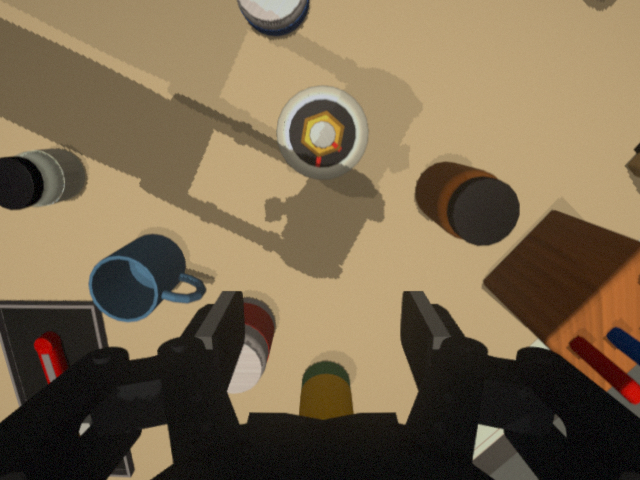

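move_arm(moves="0 -36 -34 8 0 0 0;0 -36 -34 8 0 0 0;0 -36 -34 8 0 0 0;0 -36 -34 8 0 0 0;0 -36 -34 8 0 0 0;0 -36 -34 8 0 0 0;0 -36 -34 8 0 0 0;0 -36 -34 8 0 0 0")

```text
t: 4.75
ee_pos: [0.6123, -0.31, 0.2216]
eef_rot: [3.141, 0.0, 2.279]
force: [1.6, 0.7, 0.8]
finger_gap: 0.0002
grip_force: 0.0
```

```bash
cat > wr.py <<'E'
from h import *
np.set_printoptions(precision=4,suppress=True)
import sys
p=eyes.camera("wrist")
s=bot.get_state(); print(s["t"],s["ee_pos"],s["eef_rot"])
for t,z in [("wrench_grip",.014),("wrench_mouth",.014),("worm_top",.0285),("tray",0)]:
    r=eyes.pinpoint(p,t)
    if r: print(t,round(r[0]["conf"],2),np.round(r[0]["uv"]),onz(p,r[0]["uv"],z))
for t in ["wrench","jaw","tray"]:
    r=eyes.silhouettes(p,t)
    for q in r[:1]:
        m=q["mask"]; c=cloud(p,m); print(t,q["conf"],m.sum(),np.median(c[:,2]))
        np.save(t+".npy",m)
np.savez("q.npz",**{k:v for k,v in p.items()})
save(p,sys.argv[1])
E
python3 wr.py v1.png
```

```text
4.8 [ 0.6103 -0.318   0.2196] [-3.1366  0.003   2.2746]
wrench_grip 0.92 [317. 116.] [ 0.5583 -0.2529  0.014 ]
worm_top 0.85 [320. 172.] [ 0.5896 -0.2859  0.0285]
tray 0.63 [313. 108.] [ 0.5504 -0.2492  0.    ]
wrench 0.92 8994 0.024798628481901785
jaw 0.73 977 0.023879660757390925
tray 0.81 33800 0.005860399264197513
```

View pics/v1.png

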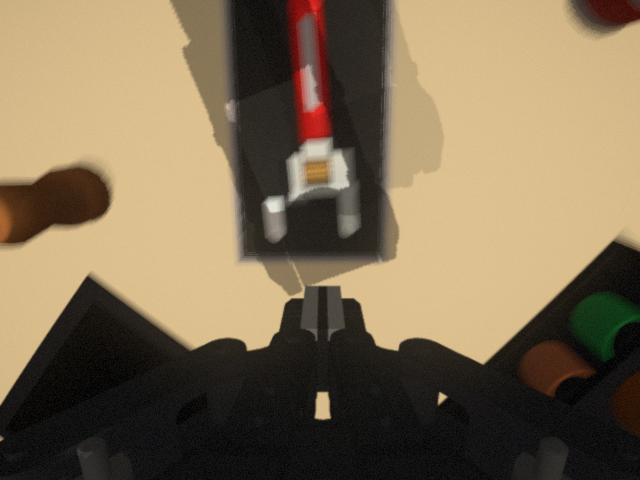

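```bash
cat > fit.py <<'E'
from h import *
np.set_printoptions(precision=4,suppress=True)
p=dict(np.load("q.npz")); w=np.load("wrench.npy")|np.load("jaw.npy")
v,u=np.where(w)
X=np.array([onz(p,(a,b),.0235) for a,b in zip(u,v)])
hsv=cv2.cvtColor(p["frame"],cv2.COLOR_RGB2HSV)
# yaw & lateral from the handle: rough frame, then centre of each slice
th=-0.87; o=np.array([.559,-.2535])
for k in range(4):
    ex=np.array([np.cos(th),np.sin(th)]); ey=np.array([-ex[1],ex[0]])
    L=np.stack([(X[:,:2]-o)@ex,(X[:,:2]-o)@ey],1)
    xs=np.arange(-.05,.012,.002); c=[];wd=[]
    for a in xs:
        s=L[abs(L[:,0]-a)<.0015]
        s=s[abs(s[:,1])<.025,1]
        c.append((s.max()+s.min())/2 if len(s) else np.nan); wd.append(np.ptp(s) if len(s) else np.nan)
    c=np.array(c);g=~np.isnan(c); f=np.polyfit(xs[g],c[g],1); th+=np.arctan(f[0]); o=o+ey*f[1]
print("yaw",th,"width",np.nanmedian(wd),"o",o)
q=p["world_to_cam"]
# tips along x
print("max x per jaw (should be .100):",L[L[:,1]>.005,0].max(),L[L[:,1]<-.005,0].max(),"o from pinpoint")
for a in np.arange(.066,.098,.004):
    s=np.sort(L[abs(L[:,0]-a)<.0015,1]); 
    if len(s)>3:
        i=np.argmax(np.diff(s)); print(round(a,3),"mov back/face",s[0],s[i],"fix face/back",s[i+1],s[-1],"gap",s[i+1]-s[i])
E
python3 fit.py
```

```text
yaw -0.7863282207428386 width 0.025378263541293463 o [ 0.5596 -0.253 ]
max x per jaw (should be .100): 0.09855192840523189 0.09904966971567733 o from pinpoint
0.066 mov back/face -0.04888459869506279 -0.008451413732571167 fix face/back 0.01658425647392421 0.03064031050076593 gap 0.02503567020649538
0.07 mov back/face -0.048503525828794074 -0.033301915830719175 fix face/back 0.01636051570014509 0.030405529685785703 gap 0.04966243153086426
0.074 mov back/face -0.04889892177011702 -0.03304854201653958 fix face/back 0.016135921939829934 0.030217192391752936 gap 0.049184463956369516
0.078 mov back/face -0.049397023688109803 -0.0332260727072914 fix face/back 0.016727516799763805 0.030854157216404096 gap 0.04995358950705521
0.082 mov back/face -0.04979863796115902 -0.03367241855332016 fix face/back 0.016447033874644645 0.03066702773061265 gap 0.05011945242796481
0.086 mov back/face -0.04921805209646984 -0.033241203517919864 fix face/back 0.01622165003809289 0.03043244878822849 gap 0.04946285355601275
0.09 mov back/face -0.048938233808357795 -0.03351119023929197 fix face/back 0.016876543253330375 0.03024423655737631 gap 0.05038773349262235
0.094 mov back/face -0.04835362807055038 -0.034850174316060335 fix face/back 0.017535335288000987 0.03005552247633503 gap 0.052385509604061326
```

move_arm(moves="0 3.2 0.65 17 0 0 -0.08;0 3.2 0.65 17 0 0 -0.08;0 3.2 0.65 17 0 0 -0.08;0 3.2 0.65 17 0 0 -0.08", newtons=40)

```text
t: 5.65
ee_pos: [0.5926, -0.2768, 0.0469]
eef_rot: [-3.139, -0.01, 2.359]
force: [-0.8, -0.1, 0.6]
finger_gap: -0.0
grip_force: 0.0
```

```bash
cat > go.py <<'E'
# prints shift in cm along tool axes to reach a wrench-frame point (x,y) and world z; and yaw turn
from h import *
import sys
np.set_printoptions(precision=3,suppress=True)
o=np.array([.5593,-.2527]);th=-.7863
ex=np.array([np.cos(th),np.sin(th)]);ey=np.array([-ex[1],ex[0]])
s=bot.get_state(); T=R.from_euler("xyz",s["eef_rot"])
x,y,z=map(float,sys.argv[1:4]); t=np.r_[o+x*ex+y*ey,z]
L=s["ee_pos"][:2]-o
print(s["t"],s["ee_pos"],s["eef_rot"],"wrench xy",L@ex,L@ey,"F",s["force"])
print("shift cm",T.inv().apply(t-s["ee_pos"])*100,"turn",(T.inv()*R.from_euler("xyz",[np.pi,0,th+np.pi])).as_rotvec())
E
python3 go.py .051 -.001 .036
```

```text
5.65 [ 0.593 -0.277  0.047] [-3.139 -0.01   2.359] wrench xy 0.04056560296757397 0.0065356287416686335 F [-0.848 -0.054  0.569]
shift cm [-1.051 -0.755  1.078] turn [-0.003 -0.01   0.004]
```

move_arm(moves="0 -1.05 -0.75 0.8 0 0 0;0 -1.05 -0.75 0.8 0 0 0")

```text
t: 5.9
ee_pos: [0.6011, -0.2959, 0.0465]
eef_rot: [3.14, 0.005, 2.356]
force: [0.8, -0.1, -0.0]
finger_gap: -0.0003
grip_force: 0.0
```

```bash
python3 go.py .051 -.001 .029
```

```text
5.9 [ 0.601 -0.296  0.046] [3.14  0.005 2.356] wrench xy 0.06013147315878686 -0.0009220370219225458 F [ 0.825 -0.113 -0.007]
shift cm [ 0.923 -0.009  1.741] turn [0.001 0.005 0.001]
```

move_arm(moves="0 0 0 0 0 0 0;0 0 0 0 0 0 0")

```text
t: 6.15
ee_pos: [0.5993, -0.2942, 0.0449]
eef_rot: [3.141, 0.002, 2.356]
force: [-0.0, -0.9, 0.1]
finger_gap: 0.0
grip_force: 0.0
```

```bash
python3 go.py .051 -.001 .029
```

```text
6.15 [ 0.599 -0.294  0.045] [3.141 0.002 2.356] wrench xy 0.05765278383734448 -0.001001046584371499 F [-0.01  -0.936  0.09 ]
shift cm [ 0.668 -0.     1.588] turn [0.001 0.002 0.001]
```

move_arm(moves="0 0.65 0 1.4 0 0 0;0 0.65 0 1.6 0 0 0;0 0.65 0 1.7 0 0 0;0 0.65 0 1.7 0 0 0")

```text
t: 6.65
ee_pos: [0.5944, -0.2892, 0.0279]
eef_rot: [3.141, 0.001, 2.357]
force: [-1.9, 0.2, 9.6]
finger_gap: 0.0001
grip_force: 4.6
```

move_arm(moves="0 0.5 0 0.03 0 0 0;0 1.0 0 0.03 0 0 0;0 1.5 0 0.03 0 0 0;0 1.8 0 0.03 0 0 0;0 1.8 0 0.03 0 0 0")

```text
t: 7.28
ee_pos: [0.5827, -0.2774, 0.0279]
eef_rot: [3.141, 0.004, 2.357]
force: [0.2, -1.8, 7.9]
finger_gap: -0.0001
grip_force: 3.7
```

move_arm(moves="0 0 0 -0.7 0 0 0;0 -1.9 0 -0.7 0 0 0;0 -1.9 0 -0.5 0 0 0;0 -1.9 0 0 0 0 0;0 -1.9 0 0.03 0 0 0;0 -1.9 0 0.03 0 0 0;0 -1.2 0 0.03 0 0 0;0 -0.6 0 0.03 0 0 0")

```text
t: 8.28
ee_pos: [0.5871, -0.282, 0.028]
eef_rot: [3.141, 0.006, 2.357]
force: [2.1, -4.1, 7.4]
finger_gap: -0.0001
grip_force: 3.6
```

move_arm(moves="0 0.6 0 0 0 0 0;0 0.7 0 0 0 0 0;0 0.7 0 0 0 0 0;0 0.7 0 -0.7 0 0 0;0 2 0 -8 0 0 0;0 2 0 -16 0 0 0;0 -2 0 -16 0 0 0;0 -2 0 -16 0 0 0")

```text
t: 9.28
ee_pos: [0.6023, -0.2965, 0.1899]
eef_rot: [3.14, 0.007, 2.356]
force: [-0.2, 0.0, -0.4]
finger_gap: 0.0001
grip_force: 0.0
```

```bash
python3 wr.py v2.png; python3 fit.py; python3 go.py .051 -.001 .029
```

```text
9.325 [ 0.6001 -0.2949  0.1869] [3.141  0.0012 2.3564]
wrench_grip 0.87 [319. 137.] [ 0.5581 -0.2544  0.014 ]
worm_top 0.75 [318. 194.] [ 0.5881 -0.2853  0.0285]
tray 0.65 [316. 126.] [ 0.5504 -0.2506  0.    ]
wrench 0.87 10986 0.02479532486021782
jaw 0.67 1065 0.024091647826385315
tray 0.71 39951 0.005853828173422837
yaw -0.7855200048514364 width 0.025255112798768513 o [ 0.5595 -0.2531]
max x per jaw (should be .100): 0.09941110710757248 0.09937364598178867 o from pinpoint
0.066 mov back/face -0.0406371689271585 -0.0005007663646803627 fix face/back 0.016309673132426962 0.03079896028696302 gap 0.016810439497107324
0.07 mov back/face -0.0407805446934235 -0.024602460776224216 fix face/back 0.01636443816795923 0.030841042034906483 gap 0.04096689894418344
0.074 mov back/face -0.040925881007916005 -0.025496930405820628 fix face/back 0.016419950927755892 0.030181255239489935 gap 0.04191688133357652
0.078 mov back/face -0.04104358209641478 -0.02558876497341561 fix face/back 0.016476222898959055 0.030286630403271304 gap 0.042064987872374664
0.082 mov back/face -0.041192524833683394 -0.024869426303334025 fix face/back 0.01652179506213406 0.030393451475062373 gap 0.041391221365468085
0.086 mov back/face -0.040525355367745895 -0.024942475507657408 fix face/back 0.015764936189129324 0.03050174156297873 gap 0.04070741169678673
0.09 mov back/face -0.04061515188442761 -0.02503491557409141 fix face/back 0.016637925792025613 0.030589447324008007 gap 0.04167284136611703
0.094 mov back/face -0.039943591370359126 -0.025949368122650904 fix face/back 0.016697194154492577 0.030700442243114013 gap 0.04264656227714348
9.675 [ 0.599 -0.294  0.184] [-3.141 -0.003  2.357] wrench xy 0.056817191278488575 -0.00130400932687552 F [-0.313  0.022  0.448]
shift cm [ 0.537  0.044 15.528] turn [-0.001 -0.003  0.002]
```

move_arm(moves="0 0.5 0 6 0 0 0;0 0.5 0 12 0 0 0;0 0.5 0 14.8 0 0 0;0 0.5 0 14.8 0 0 0;0 0.5 0 14.8 0 0 0;0 0.5 0 14.8 0 0 0")

```text
t: 10.42
ee_pos: [0.5979, -0.2921, 0.0406]
eef_rot: [3.14, 0.004, 2.357]
force: [-0.1, 0.5, 0.2]
finger_gap: -0.0002
grip_force: 0.0
```

```bash
python3 go.py .051 -.001 .028
```

```text
10.425 [ 0.598 -0.292  0.041] [3.14  0.004 2.357] wrench xy 0.05513414094536064 -0.0004956831777080844 F [-0.097  0.477  0.17 ]
shift cm [ 0.419 -0.051  1.258] turn [0.001 0.004 0.002]
```

move_arm(moves="0 0.3 0 0.6 0 0 0;0 0.3 0 1.1 0 0 0;0 0.3 0 1.15 0 0 0;0 0.3 0 1.15 0 0 0")

```text
t: 10.92
ee_pos: [0.5949, -0.2897, 0.0279]
eef_rot: [3.141, 0.002, 2.357]
force: [-1.0, -0.7, 5.6]
finger_gap: -0.0003
grip_force: 2.9
```

move_arm(moves="0 0 0 0.05 0 0 0;0 0.6 0 0.05 0 0 0;0 1.2 0 0.05 0 0 0;0 1.7 0 0.05 0 0 0;0 1.7 0 0.05 0 0 0;0 1.7 0 -0.7 0 0 0;0 -0.1 0 -0.7 0 0 0;0 -0.1 0 -0.5 0 0 0")

```text
t: 11.92
ee_pos: [0.5951, -0.2901, 0.0316]
eef_rot: [3.141, 0.001, 2.356]
force: [-0.4, -0.4, -0.3]
finger_gap: -0.0002
grip_force: 0.0
```

move_arm(moves="0 0 0 0.5 0 0 0;0 0 0 0.55 0 0 0;0 0 0 0.55 0 0 0;0 0.6 0 0.55 0 0 0;0 1.2 0 0.55 0 0 0;0 1.8 0 0.55 0 0 0;0 1.8 0 0.55 0 0 0;0 1.8 0 -0.3 0 0 0")

```text
t: 12.92
ee_pos: [0.5808, -0.2762, 0.034]
eef_rot: [-3.141, -0.002, 2.357]
force: [-0.2, 0.2, -0.2]
finger_gap: 0.0003
grip_force: 0.0
```

move_arm(moves="0.9 2 0 -6 0 0 0;0.9 -2 0 -12 0 0 0;0.9 -2 0 -14 0 0 0;0.9 -2 0 -14 0 0 0;0.9 -2 0 -14 0 0 0")

```text
t: 13.55
ee_pos: [0.5947, -0.2901, 0.1726]
eef_rot: [-3.141, -0.003, 2.357]
force: [-0.0, 0.1, -0.1]
finger_gap: 0.0766
grip_force: 0.0
```

```bash
python3 wr.py v3.png; python3 fit.py; python3 go.py -.005 0 .05
```

```text
13.6 [ 0.5943 -0.29    0.1719] [-3.1403 -0.0045  2.3569]
wrench_grip 0.93 [322. 152.] [ 0.5584 -0.2534  0.014 ]
worm_top 0.64 [321. 215.] [ 0.5893 -0.2857  0.0285]
tray 0.96 [317. 141.] [ 0.5498 -0.2505  0.    ]
wrench 0.85 12361 0.02480620243498116
jaw 0.77 1154 0.02412967924702722
tray 0.62 45314 0.0058606041250416074
yaw -0.7814313571472794 width 0.025856205301484723 o [ 0.5597 -0.2529]
max x per jaw (should be .100): 0.09934139363480417 0.09918113091532609 o from pinpoint
0.066 mov back/face -0.033028463112097346 0.006904295122548876 fix face/back 0.01455951214882191 0.029952669541951926 gap 0.007655217026273034
0.07 mov back/face -0.033924981636782606 -0.018453181224886154 fix face/back 0.014600734393506494 0.03004789360611909 gap 0.033053915618392646
0.074 mov back/face -0.033278853474133514 -0.018526958135054977 fix face/back 0.014642616333638094 0.03014452211050778 gap 0.03316957446869307
0.078 mov back/face -0.03418412316084365 -0.01860165614706176 fix face/back 0.014685168039106623 0.029465324052002487 gap 0.03328682418616838
0.082 mov back/face -0.033535821841999276 -0.018677290636812723 fix face/back 0.014728399923602958 0.029542575413273292 gap 0.03340569056041568
0.086 mov back/face -0.03288367272781255 -0.01875387745212016 fix face/back 0.015552265906688673 0.029640427678162783 gap 0.034306143358808834
0.09 mov back/face -0.03298743153049037 -0.018831432928199728 fix face/back 0.015599734031491794 0.029739733235015067 gap 0.03443116695969152
0.094 mov back/face -0.03306596914548476 -0.019695847004357128 fix face/back 0.015638250213692792 0.029840516515282287 gap 0.03533409721804992
13.95 [ 0.596 -0.291  0.174] [-3.141 -0.001  2.357] wrench xy 0.052761017811467005 -0.0011942694248221696 F [-0.267 -0.768  0.181]
shift cm [ 5.761  0.133 12.375] turn [-0.    -0.001  0.002]
```

move_arm(moves="0.65 5.5 0.1 5 0 0 0;0.65 5.5 0.1 10 0 0 0;0.65 5.5 0.1 13 0 0 0;0.65 5.5 0.1 13 0 0 0;0.65 5.5 0.1 13 0 0 0;0.65 5.5 0.1 13 0 0 0")

```text
t: 14.7
ee_pos: [0.5599, -0.2527, 0.0469]
eef_rot: [3.14, 0.004, 2.357]
force: [-0.5, 0.0, -0.1]
finger_gap: 0.0557
grip_force: 0.0
```

```bash
python3 go.py -.002 0 .006
```

```text
14.7 [ 0.56  -0.253  0.047] [3.14  0.004 2.357] wrench xy 0.0003889161917279298 0.0004347101164089294 F [-0.474  0.049 -0.091]
shift cm [ 0.256 -0.049  4.092] turn [0.001 0.004 0.001]
```

move_arm(moves="0.65 0 0 3 0 0 0;0.65 0 0 3.7 0 0 0;0.65 0 0 3.7 0 0 0;0.65 0 0 3.7 0 0 0")

```text
t: 15.2
ee_pos: [0.5588, -0.252, 0.0087]
eef_rot: [3.141, 0.002, 2.357]
force: [0.0, 0.7, 0.1]
finger_gap: 0.0555
grip_force: 0.0
```

move_arm(moves="0.65 0 0 0.1 0 0 0;0.1 0 0 0.1 0 0 0;0.1 0 0 0.1 0 0 0;0.1 0 0 0.1 0 0 0;0.1 0 0 0.1 0 0 0;0.1 0 0 0.1 0 0 0", newtons=100)

```text
t: 15.95
ee_pos: [0.5579, -0.2519, 0.0072]
eef_rot: [-3.141, 0.0, 2.357]
force: [-2.4, -0.4, 5.4]
finger_gap: 0.0232
grip_force: 99.3
```

move_arm(moves="0.1 0 0 -2 0 0 0;0.1 0 0 -6 0 0 0;0.1 0 0 -12 0 0 0;0.1 0 0 -17 0 0 0;0.1 0 0 -17 0 0 0;0.1 0 0 -17 0 0 0")

```text
t: 16.7
ee_pos: [0.5567, -0.2509, 0.1752]
eef_rot: [-3.141, -0.002, 2.357]
force: [-1.0, 0.5, -4.9]
finger_gap: 0.0236
grip_force: 99.0
```

```bash
cat > nut.py <<'E'
from h import *
from scipy.optimize import minimize
np.set_printoptions(precision=4,suppress=True)
p=dict(np.load("p.npz"))
hsv=cv2.cvtColor(p["frame"],cv2.COLOR_RGB2HSV)
H,S,V=[hsv[...,i].astype(int) for i in range(3)]
roi=np.zeros((480,640),bool); roi[100:170,290:356]=1
# brass, incl. its red dash (inside the outline); pipe stub = bright low saturation
brass=roi&(S>110)&(V>70)&(H>8)&(H<40)
brass=cv2.morphologyEx(brass.astype(np.uint8),cv2.MORPH_CLOSE,np.ones((3,3)))
n,l,s,c=cv2.connectedComponentsWithStats(brass); k=1+np.argmax(s[1:,4]); brass=l==k
print(s[k],c[k])
cn,_=cv2.findContours(brass.astype(np.uint8),cv2.RETR_EXTERNAL,cv2.CHAIN_APPROX_NONE)
full=cv2.fillPoly(np.zeros((480*4,640*4),np.uint8),[cv2.convexHull(np.vstack(cn))*4+2],1)
a12=np.radians(np.arange(12)*30)
def hexa(x,y,ph,z,r): 
    a=ph+np.radians(60)*np.arange(6); return np.stack([x+r*np.cos(a),y+r*np.sin(a),np.full(6,z)],1)
def ren(q):
    x,y,ph=q
    X=np.vstack([hexa(x,y,ph,.080,.01965),hexa(x,y,ph,.097,.01965),hexa(x,y,ph,.102,.0170)])
    uv=proj(p,X); return cv2.fillPoly(np.zeros_like(full),[cv2.convexHull(((uv+.5)*4).astype(np.int32))],1)
def cost(q):
    m=ren(q); return (m!=full).sum()/full.sum()
best=min((minimize(cost,[.5975,.2297,ph],method="Nelder-Mead",options=dict(initial_simplex=[[.5975,.2297,ph],[.6005,.2297,ph],[.5975,.2327,ph],[.5975,.2297,ph+.2]])) for ph in np.radians([-25,-10,5,20])),key=lambda r:r.fun)
print(best.x,best.fun,"phase deg",np.degrees(best.x[2]))
x,y=best.x[:2]
for uv,z in [((317.76,161.14),.0805),((334.3,144.7),.102),((339.9,149.4),.095)]:
    d=onz(p,uv,z)[:2]-[x,y]; print("dash",np.hypot(*d),np.degrees(np.arctan2(d[1],d[0])))
E
python3 nut.py; python3 go.py 0 0 .1
```

```text
[301 110  44  47 931] [321.9914 132.956 ]
[ 0.5989  0.2298 -0.0164] 0.04126040925639202 phase deg -0.9411849748541625
dash 0.02463062423183433 -59.234324170092215
dash 0.01351694232377784 -0.8045966608380385
dash 0.0201406085149325 -0.43479298242860537
16.7 [ 0.557 -0.251  0.175] [-3.141 -0.002  2.357] wrench xy -0.003097160183339694 -0.0005249139995105778 F [-1.019  0.468 -4.949]
shift cm [-0.326  0.057  7.516] turn [-0.001 -0.002  0.002]
```

move_arm(moves="0.1 5.1 3.4 0 0 0 -0.1;0.1 10.2 6.9 0 0 0 -0.2;0.1 15.3 10.3 0 0 0 -0.3;0.1 20.4 13.7 0 0 0 -0.4;0.1 25.5 17.2 0 0 0 -0.5;0.1 30.6 20.6 0 0 0 -0.6;0.1 35.7 24 0 0 0 -0.7;0.1 40.8 27.5 0 0 0 -0.77")

```text
t: 17.7
ee_pos: [0.4605, 0.2321, 0.173]
eef_rot: [-3.139, -0.005, 3.129]
force: [0.8, 0.7, -5.0]
finger_gap: 0.0236
grip_force: 99.2
```

```bash
cat > ng.py <<'E'
# shift to put the wrench (held: TCP at wrench x=XG,y=YG) so that its mouth is d metres behind the nut, at wrench yaw th, TCP height z
from h import *
import sys
np.set_printoptions(precision=3,suppress=True)
N=np.array([.5989,.2298]); XG,YG=-.0016,-.0004
d,th,z=map(float,sys.argv[1:4]); ex=np.array([np.cos(th),np.sin(th)]);ey=np.array([-ex[1],ex[0]])
t=np.r_[N-(.085-XG+d)*ex+YG*ey,z]
s=bot.get_state(); T=R.from_euler("xyz",s["eef_rot"])
print(s["t"],s["ee_pos"],s["eef_rot"],"F",s["force"],"T",s["torque"],"gap",s["finger_gap"],"j6",s["joints"][5])
print("shift cm",T.inv().apply(t-s["ee_pos"])*100,"turn",(T.inv()*R.from_euler("xyz",[np.pi,0,th+np.pi])).as_rotvec())
E
python3 - <<'E'
from h import *
np.set_printoptions(precision=4,suppress=True)
[eyes.camera("wrist") for _ in range(4)]
p=eyes.camera("wrist"); save(p,"v4.png")
np.savez("q.npz",**{k:v for k,v in p.items()})
for t in ["wrench_mouth","worm_top","nut_center"]:
    r=eyes.pinpoint(p,t)
    if r: print(t,r[0])
for t in ["wrench","jaw"]:
    r=eyes.silhouettes(p,t)
    if r:
        m=r[0]["mask"]; np.save(t+".npy",m); c=cloud(p,m); print(t,m.sum(),c.min(0),c.max(0))
        A=np.c_[c[:,:2]-c[:,:2].mean(0),np.ones(len(c))]; k=abs(c[:,2]-np.median(c[:,2]))<.004; print("plane",np.linalg.lstsq(A[k],c[k,2],rcond=None)[0])
E
python3 ng.py .05 -.016 .175
```

```text
wrench 29757 [0.3171 0.2036 0.0003] [0.5738 0.2641 0.249 ]
plane [-0.0102 -0.001   0.1914]
18.2 [0.464 0.23  0.176] [-3.141 -0.001  3.124] F [ 0.01  -0.644 -4.534] T [-0.009 -0.037 -0.015] gap 0.023741717700673556 j6 -1.1412520183767088
shift cm [0.136 0.162 0.091] turn [-0.001 -0.001 -0.001]
```

View pics/v4.png

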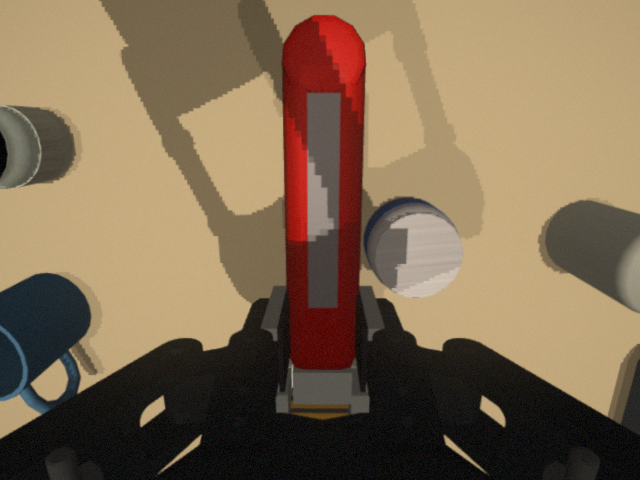

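move_arm(moves="0.1 0 0.1 5 0 0 0;0.1 0 0.1 8.5 0 0 0;0.1 0 0.1 8.5 0 0 0;0.1 0 0.1 8.5 0 0 0")

```text
t: 18.7
ee_pos: [0.4649, 0.2323, 0.0928]
eef_rot: [3.141, 0.002, 3.126]
force: [-0.2, -0.2, -4.5]
finger_gap: 0.024
grip_force: 99.8
```

```bash
python3 - <<'E'
from h import *
np.set_printoptions(precision=4,suppress=True)
for i in range(6):
    p=eyes.camera("scene" if i<5 else "side"); s=bot.get_state(); print(s["t"],s["ee_pos"],s["eef_rot"],s["force"])
    if i==4: a=p
save(a,"s1.png",(340,160,440,250),4); save(p,"s2.png",(200,150,340,240),4)
i=np.hstack([cv2.imread("pics/s1.png"),cv2.imread("pics/s2.png")]); cv2.imwrite("pics/s.png",cv2.resize(i,(800,300)))
E
python3 ng.py .05 -.016 .0875
```

```text
18.75 [0.4655 0.2327 0.0936] [3.14   0.0035 3.1259] [ 0.7052 -0.3706 -4.8604]
18.8 [0.4657 0.2329 0.0939] [3.1397 0.0041 3.1262] [ 0.9492  0.032  -5.1258]
18.85 [0.4655 0.233  0.0938] [3.1398 0.0039 3.1264] [-0.333   0.3548 -4.9156]
18.9 [0.4652 0.2329 0.0935] [3.14   0.0035 3.1265] [-0.2341  0.0183 -4.8596]
18.95 [0.4649 0.2329 0.0932] [3.1402 0.003  3.1267] [ 0.3337  1.6593 -4.8278]
19.0 [0.4645 0.2328 0.0928] [3.1405 0.0023 3.1268] [ 0.1284 -0.4174 -4.8436]
19.0 [0.464 0.233 0.093] [3.141 0.002 3.127] F [ 0.128 -0.417 -4.844] T [-0.001  0.033 -0.024] gap 0.023649228277362797 j6 -1.1394367362470759
shift cm [ 0.218 -0.121  0.533] turn [0.001 0.002 0.001]
```

View pics/s.png

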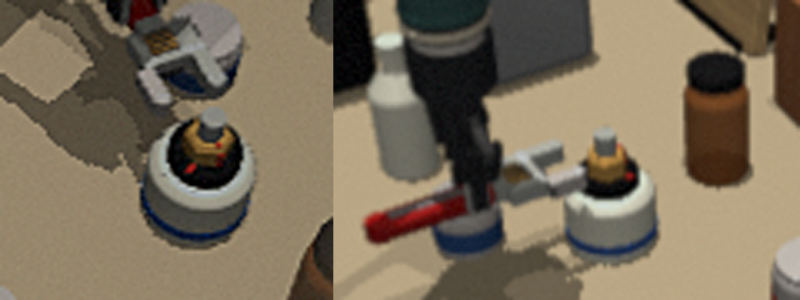

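move_arm(moves="0.1 0 0 0.5 0 0 0;0.1 -0.6 0 0.5 0 0 0;0.1 -1.2 0 0.5 0 0 0;0.1 -1.8 0 0.5 0 0 0;0.1 -2.4 0 0.5 0 0 0;0.1 -3 0 0.5 0 0 0;0.1 -3 0 0.5 0 0 0")

```text
t: 19.88
ee_pos: [0.4942, 0.2318, 0.0865]
eef_rot: [3.142, 0.0, 3.126]
force: [-1.1, 0.0, -4.7]
finger_gap: 0.0239
grip_force: 99.9
```

```bash
python3 ng.py 0 -.016 .0875
```

```text
19.875 [0.494 0.232 0.086] [3.142 0.    3.126] F [-1.119  0.02  -4.656] T [0.005 0.01  0.007] gap 0.02391614957048123 j6 -1.1624962811811799
shift cm [-1.815 -0.078 -0.102] turn [0.    0.    0.001]
```

move_arm(moves="0.1 -0.6 0 -0.1 0 0 0;0.1 -1.2 0 -0.1 0 0 0;0.1 -1.8 0 -0.1 0 0 0;0.1 -1.8 0 -0.1 0 0 0;0.1 -1.8 0 -0.1 0 0 0")

```text
t: 20.5
ee_pos: [0.5117, 0.2316, 0.0875]
eef_rot: [-3.142, 0.0, 3.127]
force: [-0.1, -0.3, -4.3]
finger_gap: 0.0237
grip_force: 99.9
```

```bash
python3 - <<'E'
from h import *
for i in range(3): p=eyes.camera(["scene","scene","side"][i]); a=p if i==1 else (a if i==2 else p)
save(a,"t1.png",(340,160,440,250),4); save(p,"t2.png",(200,150,340,240),4)
i=np.hstack([cv2.imread("pics/t1.png"),cv2.imread("pics/t2.png")]); cv2.imwrite("pics/t.png",cv2.resize(i,(800,300)))
E
python3 ng.py 0 -.016 .0875
```

```text
20.65 [0.512 0.232 0.087] [-3.142  0.     3.127] F [ 0.601 -0.767 -4.234] T [-0.166 -0.021  0.006] gap 0.02350649315750721 j6 -1.1751569061437648
shift cm [-0.081 -0.081 -0.001] turn [-0.     0.     0.001]
```

View pics/t.png

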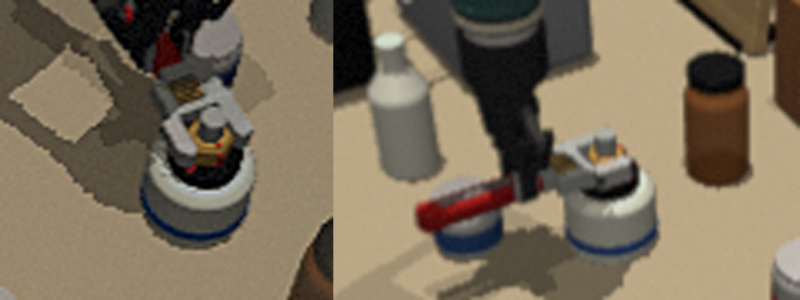

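move_arm(moves="0.1 -0.06 1.05 0 0 0 0.12;0.1 -0.25 2.08 0 0 0 0.24;0.1 -0.56 3.08 0 0 0 0.36;0.1 -0.99 4.04 0 0 0 0.48;0.1 -1.53 4.94 0 0 0 0.6;0.1 -2.17 5.76 0 0 0 0.72;0.1 -2.91 6.51 0 0 0 0.84;0.1 -3.58 7.06 0 0 0 0.94")

```text
t: 21.65
ee_pos: [0.5489, 0.3013, 0.0872]
eef_rot: [-3.141, 0.001, 2.184]
force: [2.0, -3.2, -5.6]
finger_gap: 0.0235
grip_force: 99.8
```

```bash
python3 ng.py 0 -.956 .0875;python3 ng.py 0 -1.1 .0875
```

```text
21.65 [0.549 0.301 0.087] [-3.141  0.001  2.184] F [ 1.962 -3.181 -5.607] T [-0.475 -0.352  0.151] gap 0.023452098165163714 j6 -0.14970790124906583
shift cm [-0.067 -0.079 -0.029] turn [-0.     0.001 -0.001]
21.65 [0.549 0.301 0.087] [-3.141  0.001  2.184] F [ 1.962 -3.181 -5.607] T [-0.475 -0.352  0.151] gap 0.023452098165163714 j6 -0.14970790124906583
shift cm [-0.149  1.164 -0.029] turn [-0.     0.001  0.143]
```

move_arm(moves="0.1 -0.02 0.61 0 0 0 0.07;0.1 -0.06 1.05 0 0 0 0.12;0.1 -0.11 1.4 0 0 0 0.16;0.1 -0.11 1.4 0 0 0 0.16")

```text
t: 22.15
ee_pos: [0.5608, 0.3083, 0.0872]
eef_rot: [-3.142, 0.001, 2.028]
force: [3.0, -3.2, -4.5]
finger_gap: 0.0236
grip_force: 99.8
```

```bash
python3 - <<'E'
from h import *
np.set_printoptions(precision=3,suppress=True)
p=eyes.camera("scene"); q=eyes.camera("side")
save(p,"u1.png",(350,170,430,230),6); save(q,"u2.png",(240,160,320,220),6)
i=np.hstack([cv2.imread("pics/u1.png"),cv2.imread("pics/u2.png")]); cv2.imwrite("pics/u.png",cv2.resize(i,(800,300)))
E
python3 ng.py 0 -1.1 .0875
```

```text
22.25 [0.561 0.308 0.087] [3.141 0.001 2.028] F [ 3.018 -3.605 -6.031] T [-0.516 -0.479  0.195] gap 0.023581925066430174 j6 0.007860108284029116
shift cm [-0.068 -0.202 -0.02 ] turn [ 0.     0.001 -0.014]
```

View pics/u.png

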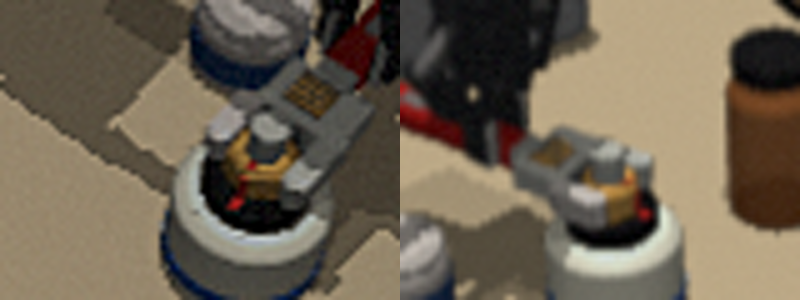

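move_arm(moves="0.1 -0.01 0.5 0 0 0 0.06;0.1 -0.05 0.95 0 0 0 0.11;0.1 -0.05 0.95 0 0 0 0.11;0.1 -0.05 0.95 0 0 0 0.11")

```text
t: 22.75
ee_pos: [0.5694, 0.3137, 0.0877]
eef_rot: [3.14, -0.001, 1.918]
force: [2.5, 3.3, -6.0]
finger_gap: 0.0238
grip_force: 99.7
```

```bash
python3 ng.py 0 -1.2 .0875
```

```text
22.75 [0.569 0.314 0.088] [ 3.14  -0.001  1.918] F [ 2.515  3.252 -6.029] T [ 0.767 -0.342  0.486] gap 0.023773266246640792 j6 0.11658823332163745
shift cm [-0.237 -0.323  0.021] turn [ 0.002 -0.001 -0.023]
```

```bash
python3 - <<'E'
from h import *
np.set_printoptions(precision=4,suppress=True)
P=[eyes.camera("scene"),eyes.camera("side")]
for p,b in zip(P,[(350,170,430,240),(240,160,320,230)]):
    hsv=cv2.cvtColor(p["frame"],cv2.COLOR_RGB2HSV)
    red=((hsv[...,0]<7)|(hsv[...,0]>172))&(hsv[...,1]>140)&(hsv[...,2]>60)
    v,u=np.where(red)
    for a,c in zip(u,v):
        if b[0]<a<b[2] and b[1]<c<b[3]:
            X=at(p,(a,c)); d=X[:2]-[.5989,.2298]
            if np.hypot(*d)<.035: print((a,c),hsv[c,a],X,"r",round(np.hypot(*d),4),"deg",round(np.degrees(np.arctan2(d[1],d[0]))))
save(P[0],"x1.png",(360,180,420,225),8); save(P[1],"x2.png",(250,165,310,210),8)
i=np.hstack([cv2.imread("pics/x1.png"),cv2.imread("pics/x2.png")]); cv2.imwrite("pics/x.png",cv2.resize(i,(800,300)))
E
```

```text
(np.int64(400), np.int64(202)) [  3 212 101] [0.6057 0.2177 0.0999] r 0.0138 deg -61
(np.int64(399), np.int64(203)) [  6 189 135] [0.6066 0.2145 0.0985] r 0.0172 deg -63
(np.int64(400), np.int64(203)) [179 219 134] [0.61   0.2149 0.1029] r 0.0186 deg -53
(np.int64(398), np.int64(205)) [  5 190 126] [0.6084 0.2113 0.0935] r 0.0208 deg -63
(np.int64(398), np.int64(208)) [178 210  63] [0.6119 0.2108 0.0847] r 0.023 deg -56
(np.int64(397), np.int64(209)) [  1 249  86] [0.6113 0.2088 0.0803] r 0.0243 deg -59
(np.int64(398), np.int64(209)) [  3 237  70] [0.6119 0.2116 0.0796] r 0.0224 deg -54
(np.int64(396), np.int64(210)) [  1 210 131] [0.6126 0.2053 0.0795] r 0.0281 deg -61
(np.int64(397), np.int64(210)) [  1 214 175] [0.6143 0.2071 0.0809] r 0.0274 deg -56
(np.int64(398), np.int64(210)) [  2 215 108] [0.6149 0.2099 0.08  ] r 0.0255 deg -51
(np.int64(395), np.int64(211)) [  0 236  66] [0.6112 0.2039 0.0738] r 0.0287 deg -65
(np.int64(396), np.int64(211)) [  0 208 136] [0.6143 0.2047 0.0776] r 0.0295 deg -59
(np.int64(397), np.int64(211)) [  2 226 123] [0.6151 0.2072 0.0771] r 0.0278 deg -54
(np.int64(287), np.int64(199)) [  6 207  75] [0.6084 0.2155 0.0897] r 0.0171 deg -56
(np.int64(287), np.int64(200)) [  4 198  81] [0.6078 0.2147 0.0866] r 0.0175 deg -60
(np.int64(287), np.int64(201)) [  4 214  81] [0.6055 0.2105 0.0863] r 0.0204 deg -71
(np.int64(288), np.int64(201)) [179 215  64] [0.6128 0.2183 0.0786] r 0.018 deg -40
(np.int64(287), np.int64(202)) [  4 200  83] [0.6075 0.2151 0.0788] r 0.0171 deg -60
(np.int64(288), np.int64(202)) [  1 206 136] [0.6098 0.2128 0.0793] r 0.0202 deg -57
(np.int64(289), np.int64(202)) [  0 200 125] [0.6101 0.2064 0.0831] r 0.0259 deg -64
(np.int64(288), np.int64(203)) [  1 201 103] [0.6089 0.2114 0.0767] r 0.021 deg -61
(np.int64(289), np.int64(203)) [  0 205  97] [0.6095 0.2057 0.08  ] r 0.0264 deg -66
```

View pics/x.png

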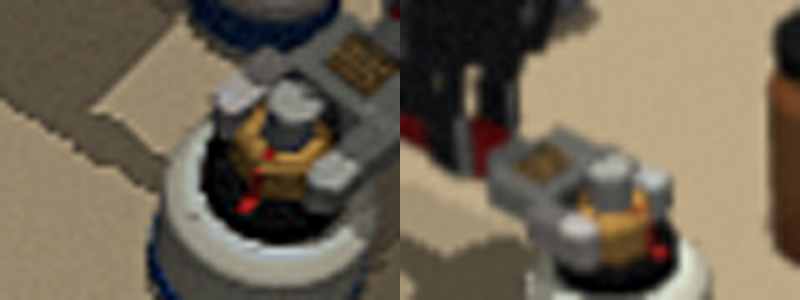

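move_arm(moves="0.1 -0.15 0.3 0 0 0 0.04;0.1 -0.15 0.3 0 0 0 0.04;0.1 -0.15 0.3 0 0 0 0.04")

```text
t: 23.22
ee_pos: [0.5732, 0.3142, 0.088]
eef_rot: [3.139, -0.003, 1.877]
force: [3.0, 7.2, -5.5]
finger_gap: 0.0233
grip_force: 99.7
```

move_arm(moves="0.1 -0.02 -0.5 0 0 0 -0.06;0.1 -0.05 -0.9 0 0 0 -0.11;0.1 -0.05 -0.9 0 0 0 -0.11")

```text
t: 23.6
ee_pos: [0.5645, 0.3091, 0.0877]
eef_rot: [3.14, 0.0, 1.986]
force: [3.8, 2.0, -7.0]
finger_gap: 0.0235
grip_force: 99.7
```

move_arm(moves="0.1 0 0 -1.5 0 0 0;0.1 0 0 -3 0 0 0;0.1 0 0 -6 0 0 0;0.1 0 0 -9 0 0 0;0.1 0 0 -9 0 0 0")

```text
t: 24.22
ee_pos: [0.5658, 0.3097, 0.1812]
eef_rot: [3.136, -0.0, 1.986]
force: [0.9, -0.3, -4.7]
finger_gap: 0.0238
grip_force: 100.2
```

```bash
python3 - <<'E'
from h import *
np.set_printoptions(precision=4,suppress=True)
for i in range(3): p=eyes.camera("wrist")
s=bot.get_state();print(s["t"],s["ee_pos"],s["eef_rot"],s["force"],s["joints"])
r=eyes.silhouettes(p,"wrench")
m=r[0]["mask"]; hsv=cv2.cvtColor(p["frame"],cv2.COLOR_RGB2HSV)
m&=((hsv[...,0]<8)|(hsv[...,0]>172))&(hsv[...,1]>120)
c=cloud(p,m); z=np.median(c[:,2]); k=abs(c[:,2]-z)<.006; c=c[k]
A=np.c_[c[:,:2]-c[:,:2].mean(0),np.ones(len(c))];pl=np.linalg.lstsq(A,c[:,2],rcond=None)[0]
yw=s["eef_rot"][2]; hx=np.array([np.cos(yw),np.sin(yw)]); hy=np.array([hx[1],-hx[0]])
L=np.stack([(c[:,:2]-s["ee_pos"][:2])@hx,(c[:,:2]-s["ee_pos"][:2])@hy],1)
xs=np.arange(.02,.085,.003); cc=[(lambda s:(s.max()+s.min())/2)(L[abs(L[:,0]-a)<.002,1]) for a in xs]
print("top z",z,"slope along handle",pl[:2]@hx,"across",pl[:2]@hy,"handle line y=a*x+b",np.polyfit(xs,cc,1),"end x",L[:,0].max())
P=eyes.camera("scene")
hsv=cv2.cvtColor(P["frame"],cv2.COLOR_RGB2HSV)
red=((hsv[...,0]<7)|(hsv[...,0]>172))&(hsv[...,1]>140)&(hsv[...,2]>60)
v,u=np.where(red[180:230,370:420]); 
X=np.array([at(P,(a+370,b+180)) for a,b in zip(u,v)]); d=X[:,:2]-[.5989,.2298]; rr=np.hypot(*d.T); an=np.degrees(np.arctan2(d[:,1],d[:,0]))
for lo,hi in[(.085,.105),(.07,.084)]:
    k=(rr<.033)&(X[:,2]>lo)&(X[:,2]<hi); print(k.sum(),an[k])
E
```

```text
24.375 [0.5629 0.3083 0.1759] [-3.1385  0.0002  1.9863] [ 0.1727  0.8705 -4.4385] [ 0.4623  0.2424  1.7351 -0.      1.1673  0.0469]
top z 0.19490784801294286 slope along handle 0.0038117667846688666 across 0.0021308086428673463 handle line y=a*x+b [0.0046 0.0011] end x 0.10157598070402604
3 [-62.5989 -54.8943 -65.28  ]
9 [-56.092  -59.3951 -54.2623 -62.1123 -58.4422 -50.8932 -63.5092 -58.3934
 -52.4164]
```

move_arm(moves="0.1 -5.5 -2.5 0 0 0 -0.05;0.1 -11 -5 0 0 0 -0.1;0.1 -16.5 -7.5 0 0 0 -0.15;0.1 -22 -10 0 0 0 -0.2;0.1 -27.5 -12.5 0 0 0 -0.25;0.1 -33 -15 0 0 0 -0.3;0.1 -38.5 -17.5 0 0 0 -0.35;0.1 -44 -20 0 0 0 -0.37")

```text
t: 25.48
ee_pos: [0.5578, -0.1758, 0.176]
eef_rot: [-3.141, -0.002, 2.357]
force: [0.7, -0.2, -4.6]
finger_gap: 0.0236
grip_force: 100.1
```

```bash
sed -i 's/^o=.*/o=np.array([.5593,-.2527]);th=-.7863/' go.py; python3 go.py -.0016 -.0004 .1
```

```text
25.475 [ 0.558 -0.176  0.176] [-3.141 -0.002  2.357] wrench xy -0.055479806980784065 0.05320981172009447 F [ 0.712 -0.174 -4.575]
shift cm [-5.393 -5.366  7.59 ] turn [-0.001 -0.002  0.002]
```

move_arm(moves="0.1 -3.5 -3.5 0 0 0 0;0.1 -5.4 -5.35 2 0 0 0;0.1 -5.4 -5.35 7 0 0 0;0.1 -5.4 -5.35 12 0 0 0;0.1 -5.4 -5.35 14 0 0 0;0.1 -5.4 -5.35 14 0 0 0;0.1 -5.4 -5.35 14 0 0 0")

```text
t: 26.35
ee_pos: [0.5612, -0.251, 0.0395]
eef_rot: [3.14, 0.003, 2.357]
force: [-0.1, 0.3, -5.6]
finger_gap: 0.0235
grip_force: 100.1
```

```bash
python3 go.py -.0016 -.0004 .0072
```

```text
26.35 [ 0.561 -0.251  0.04 ] [3.14  0.003 2.357] wrench xy 0.00016493179903053482 0.0025456423421213238 F [-0.106  0.285 -5.637]
shift cm [ 0.188 -0.298  3.23 ] turn [0.001 0.003 0.002]
```

move_arm(moves="0.1 0 -0.1 1.5 0 0 0;0.1 0 -0.1 2.5 0 0 0;0.1 0 -0.1 2.8 0 0 0;0.1 0 -0.1 2.8 0 0 0;0.1 0 -0.1 2.8 0 0 0")

```text
t: 26.98
ee_pos: [0.559, -0.2511, 0.0097]
eef_rot: [3.141, 0.001, 2.357]
force: [0.6, 1.0, -5.8]
finger_gap: 0.0235
grip_force: 100.1
```

move_arm(moves="0.1 0 0 0.15 0 0 0;0.1 0 0 0.2 0 0 0;0.1 0 0 0.2 0 0 0;0.1 0 0 0.2 0 0 0")

```text
t: 27.48
ee_pos: [0.5587, -0.251, 0.0075]
eef_rot: [3.142, 0.0, 2.357]
force: [-0.9, 0.6, -4.6]
finger_gap: 0.0239
grip_force: 100.1
```

move_arm(moves="0.1 0 0 0.08 0 0 0;0.1 0 0 0.08 0 0 0;0.6 0 0 0.05 0 0 0;0.6 0 0 0 0 0 0;0.6 0 0 0 0 0 0;0.6 0 0 -3 0 0 0;0.6 0 0 -9 0 0 0;0.6 0 0 -15 0 0 0")

```text
t: 28.48
ee_pos: [0.5583, -0.2508, 0.1585]
eef_rot: [-3.141, -0.001, 2.357]
force: [0.4, -0.3, -1.5]
finger_gap: 0.0513
grip_force: 0.0
```

move_arm(moves="0.6 -3 0 -16 0 0 0;0.6 -4 0 -17 0 0 0;0.6 -4 0 -17 0 0 0")

```text
t: 28.85
ee_pos: [0.5877, -0.2798, 0.3311]
eef_rot: [3.14, 0.004, 2.357]
force: [0.9, -0.5, 0.4]
finger_gap: 0.0511
grip_force: 0.0
```

```bash
python3 wr.py v9.png; python3 fit.py | head -1; python3 - <<'E'
from h import *
np.set_printoptions(precision=3,suppress=True)
P=eyes.camera("scene"); print(bot.get_state()["finger_gap"],bot.get_state()["force"])
hsv=cv2.cvtColor(P["frame"],cv2.COLOR_RGB2HSV)
red=((hsv[...,0]<7)|(hsv[...,0]>172))&(hsv[...,1]>140)&(hsv[...,2]>60)
v,u=np.where(red[180:230,370:420]); 
X=np.array([at(P,(a+370,b+180)) for a,b in zip(u,v)]); d=X[:,:2]-[.5989,.2298]; rr=np.hypot(*d.T); an=np.degrees(np.arctan2(d[:,1],d[:,0]))
for lo,hi in[(.085,.105),(.07,.084)]:
    k=(rr<.033)&(X[:,2]>lo)&(X[:,2]<hi); print(k.sum(),an[k])
E
```

```text
28.9 [ 0.5909 -0.2821  0.3389] [3.1374 0.0151 2.3564]
wrench_grip 0.77 [323. 156.] [ 0.5626 -0.2519  0.014 ]
wrench_mouth 0.92 [323. 227.] [ 0.6218 -0.3118  0.014 ]
worm_top 0.89 [321. 196.] [ 0.5919 -0.2852  0.0285]
tray 0.85 [318. 147.] [ 0.5518 -0.2498  0.    ]
wrench 0.78 5087 0.024831448777707987
jaw 0.91 512 0.024059338752081272
tray 0.85 24543 0.005873115105529236
yaw -0.7976287036517101 width 0.024640409262916226 o [ 0.5608 -0.252 ]
0.05120227930049181 [-0.149 -0.128  0.685]
3 [-63.158 -65.871 -54.762]
9 [-56.291 -59.425 -53.083 -59.486 -56.008 -51.309 -62.222 -58.698 -53.039]
```

View pics/v9.png

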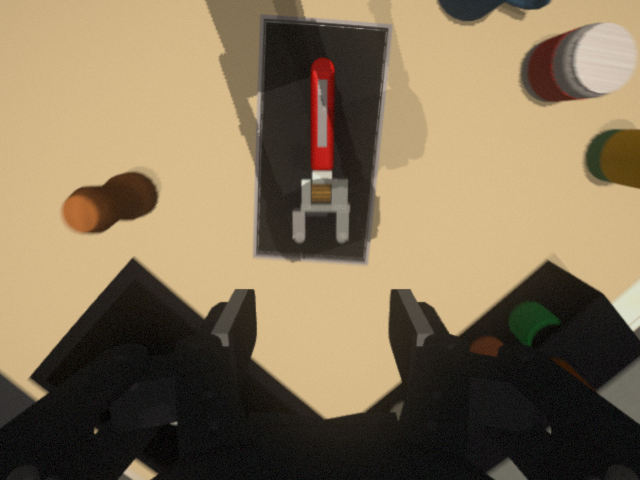

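The picture shows the wrench flat in the middle of the tray (handle at about (322,120), jaws at about (322,225)). The dashes agree within the measuring error, so I am handing in.

```bash
python3 -c "
from rig import bot
print(bot.close_job())"
```

```text
the job is handed in; nothing more can be done
None
```

I set the wrench jaws by the worm to a measured gap of about 36 mm, turned the nut until its dash lined up with the one on the flange, laid the wrench flat in its tray, let go and handed the job in at about 29 s; no verdict came back.

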